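# Push the stray tin into the row

### The job

One food tin stands out on the worktop in front of the low wooden rail. Push it over the worktop, without gripping it or lifting it, until it stands back against the long rail and side by side with the other tin, touching both. The tin in the corner of the rail and the timer, garlic and lemon stay where they are.

Things in the scene. Friction and masses are not known exactly. Their poses are not given: they have to be found in the camera images.
- rack: Low three-sided wooden rail fixed to the worktop, open to the robot, no floor. Walls 14 mm thick, 30 mm high. Back wall 488 mm long; at each end a side wall reaches 86 mm from its inner face towards the robot (460 mm clear between them). Origin: on the worktop, middle of the back wall's inner face; x points through the back wall away from the robot, y along it to the left, z up.
- tin_stray: The tin to be pushed: a round low food tin, 75.4 mm in diameter (radius 37.7 mm), 58 mm high, 0.18 to 0.36 kg, standing free in front of the rail, about midway between its side walls. It turns or rolls along a wall as it is pushed, and rubs hard (up to about 15 N) if pressed to the wall meanwhile. Origin: centre of its underside; z up along its axis.
- tin_corner: The other tin, of the same look, size and mass range, which stands at the back wall in one corner of the rail (left or right), within about 3 mm of the back wall and of the side wall. Loose. Origin: centre of its underside; z up along its axis.
- timer: Loose white kitchen timer with a red dial, 66 x 66 x 54 mm, standing in the other corner of the rail. To be left alone. Origin: centre of its underside.
- garlic_bulb: Loose garlic bulb, about 60 mm wide and high, in front of one end of the rail. To be left alone. Origin: centre of its underside.
- lemon_fruit: Loose lemon, 72 x 57 x 58 mm, in front of the other end of the rail. To be left alone. Origin: centre of its underside.
Mind the look-alikes: they are no part of the job. What is shaped like the tin_stray but orange is not meant.

How it is judged (in metres and radians):
At the end, for the whole second after the job is handed in: The stray tin stands upright and at rest on the worktop, within 5 mm of the back wall and within 5 mm of the other tin, which is still in its corner (moved less than 15 mm, within 10 mm of the back wall, upright, at rest); timer, garlic and lemon have moved less than 20 mm (x of tin_stray in the frame of rack between -0.0427 and -0.033 m and horizontal distance between tin_stray and tin_corner below 0.0804 m and x of tin_corner in the frame of rack above -0.0477 m and linear speed of each of tin_stray, tin_corner below 0.01 m/s and angle between each of tin_stray, tin_corner's own z axis and vertical below 0.06 rad and height (world z) of each of tin_stray, tin_corner below 0.006 m and distance of tin_corner from where it was at the start of the episode below 0.015 m and distance of each of timer, garlic_bulb, lemon_fruit from where it was at the start of the episode below 0.02 m); the robot touches nothing.
It fails at once if the stray tin is lifted off the worktop (by more than 15 mm) (height (world z) of tin_stray above 0.015 m).
It fails at once if the stray tin is tipped by more than 17 degrees (angle between tin_stray's own z axis and vertical above 0.3 rad).
It fails at once if the stray tin is taken between the fingers (horizontal distance between the grasp point and tin_stray below 0.02 m and height (world z) of the grasp point below 0.075 m and contact force between the fingers and tin_stray above 0.5 N).
It fails at once if the tin in the corner is moved by 20 mm or tipped by more than 17 degrees (distance of tin_corner from where it was at the start of the episode above 0.02 m or angle between tin_corner's own z axis and vertical above 0.3 rad).
It fails at once if the timer, the garlic or the lemon is moved by 25 mm (distance of any of timer, garlic_bulb, lemon_fruit from where it was at the start of the episode above 0.025 m).
It also fails if it takes over 48 s, if anything falls off the work surface, if the arm or the gripper's body presses on something with over 40 N, if the wrist force passes 120 N, or if a joint passes its speed limit or range.

### The arm

A 6-joint arm with a two-finger parallel gripper is mounted at the origin on a cart in front of the work surface, level with it; the furniture and walls round the work are solid. World frame = base frame: x ahead of the robot, y to its left, z up, the work surface at z = 0. Lengths are in mm, angles in rad, forces in N, time in s.
With the tool pointing down it reaches from about 350 to 775 mm from the base axis. Payload 7.3 kg.
Tool frame: the origin (TCP) lies at the very end of the fingers, on their centre line; the grasp point (between the pads) lies 19 mm behind it; z points along the fingers, y is the line along which they close (so a half turn about z gives the same grasp; the last joint's range is limited). The gripper opens to 92 mm and grips with 3 to 60 N. Pads are 19 mm wide; open, the fingers measure 130 mm over their backs; the gripper's body (75 mm by 190 mm) begins 47 mm behind the grasp point.
Start: joints at [1.08, 0.342, 1.524, -0, 1.275, -0.146], TCP at [177.441, 494.125, 226.741] pointing down, gripper open.
Joint ranges: [-2.53, 2.53], [-0.77, 2.02], [0.04, 2.7], [-1, 4.14], [0.28, 2.66], [-3.11, 3.11]. Speed limits (rad/s): [2.57, 2.57, 3.14, 3.14, 3.14, 3.14].

### API

Orientations are given as [roll, pitch, yaw] about the fixed x, y, z axes, in that order (R = Rz(yaw) Ry(pitch) Rx(roll)).
In Python, from plant import bot gives the robot as it stands.
- The arm moves only by the tool apply_moves, never from a script. Its argument "motion" is text: rows parted by semicolons, each of 4 numbers parted by spaces: the shift along the tool's x, y, z in m, then the turn about the tool's z in degrees. A call has 1 to 8 rows; each row shifts and turns the commanded pose from where the row before left it, along the tool's axes as they then stand; what a row does not reach is not made up. A row lasts 1/8 s, in which the tool goes at most 62.5 mm and 10.7 degrees, less where a joint would pass 70% of its speed; a pose out of reach is approached as far as the arm can. A call with a gripper value outside its range is refused whole. "fingers" is the opening, from -1 (shut) to 1 (fully open), set as the call begins (left out, the last holds). The fingers move at their own pace and stop on an object; the grip force is fixed at half the most. Time passes only in rows, so rows that do not move let the fingers close. It gives the time, the measured TCP pose, the force, the opening and the grip force at its end, in the units of the state.
- bot.get_obs(): the state, without advancing time (a new reading comes with each control period).
- bot.capture(name): name is "scene" or "top"; returns a dict with "img" (420x560x3 uint8, blue, green, red), "range_z" (420x560 float32, mm along the optical axis (not along the pixel's ray), 0 where there is no reading), "fx", "fy", "cx", "cy" (pixels), "world_from_camera" (4x4, takes a point from camera to world coordinates). Camera axes: x right, y down, z forward; pixel columns grow to the right and rows downward; lengths in mm; the calibration is good to about 2 mm. A picture is of the moment at which its call begins.
- bot.close_job(): hands the job in; it is judged then, once.
Trained networks look in a picture, given as the dict that the camera call returned (one of the last four; its "shot" number tells which), for a name from the list of things; names that differ only in an ending like _2 or _b are one class to them, and where a whole thing is asked for, a point or a joint stands for the part that bears it (a point fixed in the world has none). Each returns a list of dicts, best first, with "p" (0 to 1); they miss things now and then, are a little off and sometimes report something else, mostly with a low value. They report only what shows in the picture. A call takes as long as a camera call. They do not tell look-alikes from the thing itself.
- bot.cut_out(picture, thing): "pixels" (420x560 bool, what is visible of it) and "point" ([column, row] in pixels, amid what is visible of it).
The state is a dict: "time": time; "joint_positions": joint angles; "dq": joint speeds; "tau": joint torques, N m; "tool_pos": TCP position; "tcp_rot": TCP orientation; "contact_force": force on the tool from outside, world axes, zero at the start; "moment": the same for the moment, N m; "grip_width": finger opening in mm; "finger_force": force on a finger pad.
Only numpy, scipy, OpenCV 4.12 (cv2) and the standard library are available. Lean on these libraries where they do the work, as an engineer would, in place of code of your own. Each camera call takes 0.05 s, during which the arm holds its last target. There are 200 camera calls.

## Working session

There is one attempt and no reset: what is moved stays moved. The work goes in short steps, Python scripts to look and compute and a tool call to move; the robot and the scene stay as the last step left them, time stands still between calls to the robot, and variables do not carry over. Pictures are saved under pics/ and viewed, at most 10 in all, crops included, and the job is handed in when it is done.

Besides the shell and the picture viewer there is one more tool, called by a JSON object that holds its "op" and its "data", one argument or row to a line. apply_moves: Moves the arm, as the interface text tells. Its arguments: {"type":"object","properties":{"motion":{"type":"string"},"fingers":{"type":"number"}},"required":["motion"]}

```bash
mkdir -p pics; cat > h.py <<'E'
import numpy as np, cv2
from plant import bot
def pts(c,m):
    z=c["range_z"]; v,u=np.nonzero(m&(z>0)); d=z[v,u]
    P=np.c_[(u-c["cx"])*d/c["fx"],(v-c["cy"])*d/c["fy"],d,np.ones(len(d))]
    return (P@np.array(c["world_from_camera"]).T)[:,:3]
def top_circle(P,zmin=50,zmax=66):
    Q=P[(P[:,2]>zmin)&(P[:,2]<zmax)][:,:2].astype(np.float32)
    (c,r)=cv2.minEnclosingCircle(Q); return np.round(c,1),round(r,1),np.round(np.median(Q,0),1),len(Q)
E
python3 - <<'E'
from h import *
for n in("top","scene"):
    c=bot.capture(n); cv2.imwrite(f"pics/{n}1.png",c["img"])
    for t in("tin_stray","tin_corner","timer","garlic_bulb","lemon_fruit","rack"):
        for d in bot.cut_out(c,t):
            P=pts(c,d["pixels"]); 
            if len(P)<5: continue
            print(n,t,round(d["p"],2),np.round(d["point"]),"med",np.round(np.median(P,0)),"lo",np.round(np.percentile(P,1,0)),"hi",np.round(np.percentile(P,99,0)))
            if "tin" in t and (P[:,2]>50).sum()>5: print("  circ",top_circle(P))
print(bot.get_obs())
E
```

```text
top tin_stray 0.91 [251. 243.] med [368. 229.  55.] lo [333. 192.  44.] hi [402. 264.  61.]
  circ (array([368. , 228.5]), 37.6, array([368.2, 229.3], dtype=float32), 764)
top tin_stray 0.89 [400. 240.] med [ 380. -124.   55.] lo [ 347. -163.   13.] hi [414. -93.  61.]
  circ (array([ 380.3, -128.6]), 37.3, array([ 380.5, -128.4], dtype=float32), 729)
top tin_stray 0.8 [286. 199.] med [478. 149.  55.] lo [443. 115.   2.] hi [514. 183.  61.]
  circ (array([479.5, 148.5]), 37.6, array([479.7, 148.7], dtype=float32), 744)
top tin_stray 0.16 [351. 178.] med [527.  -9.  29.] lo [496. -43.   4.] hi [561.  21.  53.]
  circ (array([529.3, -11.9]), 14.8, array([529.3, -12.1], dtype=float32), 29)
top tin_corner 0.63 [196. 185.] med [518. 364.  55.] lo [483. 331.   8.] hi [555. 402.  61.]
  circ (array([519.9, 367.6]), 37.8, array([519.7, 367.3], dtype=float32), 748)
top tin_corner 0.24 [285. 198.] med [478. 149.  55.] lo [443. 115.   4.] hi [514. 183.  61.]
  circ (array([479.4, 148.5]), 37.5, array([479.7, 149. ], dtype=float32), 734)
top timer 0.74 [349. 179.] med [526. -10.  29.] lo [496. -
[... 1477 characters left out ...]
: 0.7, 'joint_positions': array([ 1.08005320e+00,  3.41959014e-01,  1.52406314e+00,  2.04376138e-05,
        1.27539546e+00, -1.46013112e-01]), 'dq': array([ 2.10421442e-07,  5.86374922e-04, -9.17253378e-04,  2.56727940e-04,
       -7.05443058e-04, -1.42608301e-03]), 'tau': array([-1.39203330e-03, -4.31023121e+01, -2.44446820e+01,  7.15336902e-02,
        4.83478268e-02, -5.60856893e-05]), 'tool_pos': array([177.4177506 , 494.15405977, 226.77468633]), 'tcp_rot': array([3.14141663e+00, 6.12223636e-06, 2.79685669e+00]), 'contact_force': array([-0.7335408 , -0.57341093,  0.10449547]), 'moment': array([-0.01717944, -0.02694607, -0.00931407]), 'finger_force': 0.0, 'grip_width': 91.93480250369521}
```

View pics/top1.png

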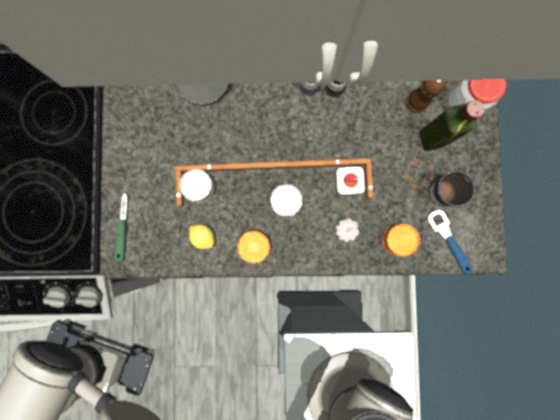

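View pics/scene1.png

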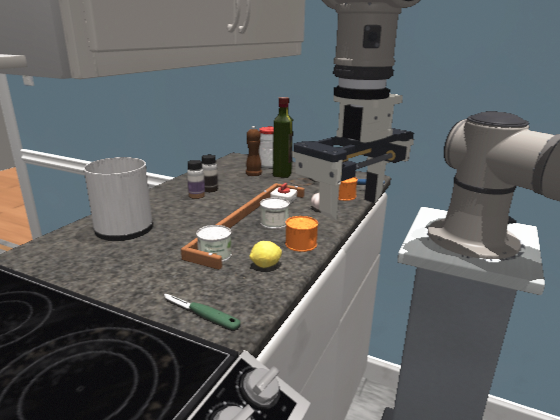

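The top view shows three candidates: a white tin at (286,199), an orange one at (254,247) and an orange one at (402,240). A white tin also stands in the left corner at (196,185). The stray is the white one at (286,199), and the orange pair are look-alikes. Next I'll check it in a close crop and fit the rail.

```bash
cat >> h.py <<'E'
def rack_fit(c):
    m=bot.cut_out(c,"rack")[0]["pixels"]; P=pts(c,m)
    Q=P[(P[:,2]>24)&(P[:,2]<36)]
    Q=Q[Q[:,0]>np.percentile(Q[:,0],50)-25]
    a=None; k=np.ones(len(Q),bool)
    for _ in range(6):
        a=np.polyfit(Q[k,1],Q[k,0],1); r=Q[:,0]-np.polyval(a,Q[:,1]); k=abs(r)<9
    return a,np.percentile(r[k],[2,98]),P[:,1].min(),P[:,1].max(),k.sum()
E
python3 - <<'E'
from h import *
c=bot.capture("top"); a,r,lo,hi,n=rack_fit(c)
print("x=a*y+b",a,"resid",r,"y range",lo,hi,n,"yaw",np.arctan(-a[0]))
yaw=np.arctan(-a[0]); ex=np.array([np.cos(yaw),np.sin(yaw)]); ey=np.array([-ex[1],ex[0]])
inner=ex@np.array([a[1],0])-7
S=np.array([479.5,148.5]);C=np.array([519.9,367.6])
print("gap to inner face: stray",inner-ex@S,"corner",inner-ex@C, "left outer", np.percentile([ey@C],50))
cr=ex@C-inner; dx=-37.7-cr; dy=np.sqrt(75.4**2-dx**2); T=C+dx*ex-dy*ey; W=T-12*ex-12*ey
print("T",T,"W",W,"dir1",np.degrees(np.arctan2(*(W-S)[::-1])),np.linalg.norm(W-S))
cv2.imwrite("pics/crop.png",cv2.resize(c["img"][140:270,160:420],None,fx=3,fy=3,interpolation=cv2.INTER_CUBIC))
E
```

```text
x=a*y+b [-2.49045389e-02  5.75399579e+02] resid [-6.47178548  7.27300007] y range -72.78010908139217 421.4466802428049 1081 yaw 0.024899391912126225
gap to inner face: stray 85.17267517334 corner 39.330305043287694 left outer 354.542197344819
T [523.40658099 292.28158333] W [511.70906251 279.98654119] dir1 76.23581231445806 135.3740529809213
```

View pics/crop.png

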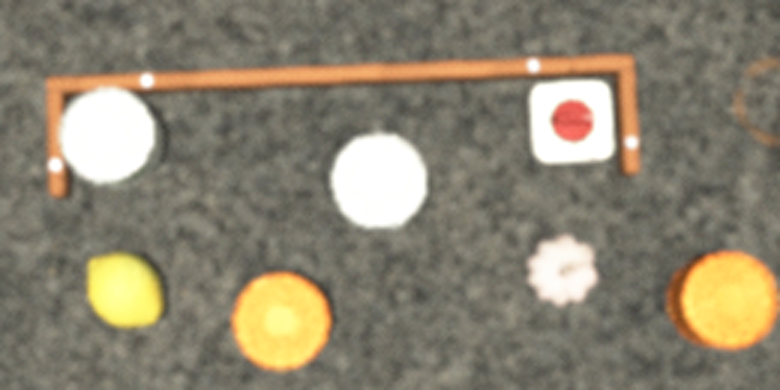

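The crop confirms it: the white tin at crop (380,180) is the stray. I'll turn the tool and then travel at height.

{"op": "apply_moves", "data": {
  "motion": "0 0 0 -10.5;0 0 0 -10.5;0 0 0 -10.5;0 0 0 -10.5;0 0 0 -10.5;0 0 0 -10.5;0 0 0 -10.5;0 0 0 -10.5",
  "fingers": 0
}}

```text
time: 1.8
tool_pos: [177.4, 494.1, 226.8]
tcp_rot: [-3.142, 0.0, -2.014]
contact_force: [-1.3, -0.2, 0.7]
grip_width: 45.9
finger_force: 0.0
```

{"op": "apply_moves", "data": {
  "motion": "0 0 0 -5.8;0 0 0 -5.8;0.0382 -0.0418 0 0;0.0382 -0.0418 0 0;0.0382 -0.0418 0 0;0.0382 -0.0418 0 0;0.0382 -0.0418 0 0;0.0382 -0.0418 0 0"
}}

```text
time: 2.8
tool_pos: [365.4, 209.0, 227.0]
tcp_rot: [-3.141, 0.001, -1.818]
contact_force: [0.8, 0.5, -0.3]
grip_width: 45.9
finger_force: 0.0
```

{"op": "apply_moves", "data": {
  "motion": "0.0382 -0.0418 0 0;0.0382 -0.0418 0 0;0.0382 -0.0418 0 0;0 0 0.05 0;0 0 0.05 0;0 0 0 0"
}}

```text
time: 3.55
tool_pos: [455.7, 68.6, 124.3]
tcp_rot: [3.134, -0.002, -1.818]
contact_force: [0.3, -0.4, 0.6]
grip_width: 46.3
finger_force: 0.0
```

{"op": "apply_moves", "data": {
  "motion": "0 0 0.04 0;0 0 0.04 0;0 0 0.02 0;0 0 0.01 0;0 0 0 0;0 0 0 0"
}}

```text
time: 4.3
tool_pos: [459.2, 68.9, 18.0]
tcp_rot: [-3.139, 0.001, -1.818]
contact_force: [-0.1, -0.2, 0.3]
grip_width: 46.1
finger_force: 0.0
```

{"op": "apply_moves", "data": {
  "motion": "-0.015 0 0 0;-0.015 0 0 0;-0.01 0 0 0;-0.01 0 0 0;-0.01 0 0 0;-0.01 0 0 0;-0.01 0 0 0;-0.01 0 0 0"
}}

```text
time: 5.3
tool_pos: [480.3, 156.6, 16.7]
tcp_rot: [3.142, 0.0, -1.818]
contact_force: [-0.5, -0.7, 1.0]
grip_width: 46.0
finger_force: 0.8
```

```bash
cat > look.py <<'E'
from h import *
import sys
c=bot.capture("top")
if len(sys.argv)>1: cv2.imwrite(f"pics/{sys.argv[1]}.png",cv2.resize(c["img"][140:270,160:420],None,fx=3,fy=3,interpolation=cv2.INTER_CUBIC))
seen=[]
for t in("tin_stray","tin_corner"):
    for d in bot.cut_out(c,t):
        P=pts(c,d["pixels"]); m=d["pixels"]
        white=np.median(c["img"][m][:,0])
        if (P[:,2]>50).sum()>50: print(t,round(d["p"],2),"blue",white,top_circle(P))
o=bot.get_obs();print(o["tool_pos"],o["tcp_rot"],o["contact_force"])
E
python3 look.py p2
```

```text
tin_stray 0.95 blue 97.0 (array([366.3, 229.7]), 36.4, array([364. , 236.7], dtype=float32), 524)
tin_stray 0.77 blue 96.0 (array([ 380.5, -129.9]), 38.1, array([ 380.3, -130.2], dtype=float32), 791)
tin_corner 0.83 blue 254.0 (array([519.7, 367.2]), 37.5, array([519.4, 367.9], dtype=float32), 718)
[480.28337952 156.65684478  16.67432972] [-3.14137034e+00  3.67806668e-04 -1.81706595e+00] [ 0.08290134 -0.68833325 -0.37059896]
```

View pics/p2.png

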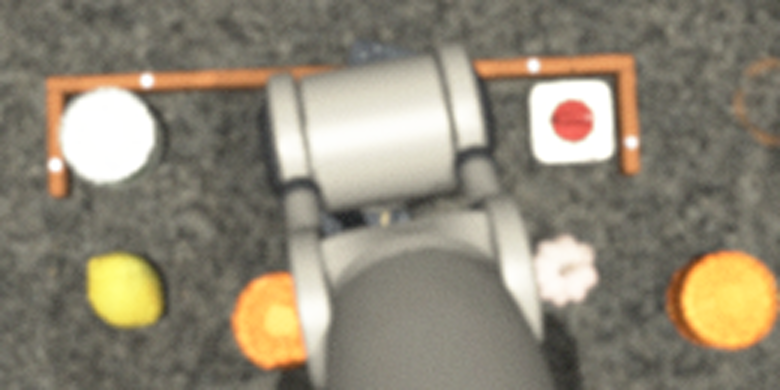

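The arm hides the tin from above, the corner tin is unmoved and the garlic is clear. I'll push on and check with the scene camera.

{"op": "apply_moves", "data": {
  "motion": "-0.01 0 0 0;-0.01 0 0 0;-0.01 0 0 0;-0.01 0 0 0;-0.01 0 0 0;-0.01 0 0 0;-0.008 0 0 0;-0.006 0 0 0"
}}

```text
time: 6.45
tool_pos: [498.3, 228.3, 16.7]
tcp_rot: [-3.142, 0.0, -1.818]
contact_force: [0.0, -1.4, -0.5]
grip_width: 46.2
finger_force: 0.6
```

```bash
python3 - <<'E'
from h import *
c=bot.capture("scene"); cv2.imwrite("pics/s3.png",cv2.resize(c["img"][140:300,160:420],None,fx=3,fy=3))
for t in("tin_stray","tin_corner"):
    for d in bot.cut_out(c,t):
        P=pts(c,d["pixels"])
        if (P[:,2]>50).sum()>20: print(t,round(d["p"],2),d["point"],np.median(c["img"][d["pixels"]][:,0]),top_circle(P,50,60))
o=bot.get_obs();print(o["tool_pos"],o["contact_force"])
E
```

```text
tin_stray 0.97 [246.2, 224.6] 122.0 (array([507.7, 262.7]), 44.1, array([506.4, 269.4], dtype=float32), 381)
tin_stray 0.7 [302.2, 233.0] 37.0 (array([366.4, 231.9]), 39.8, array([364.8, 233.5], dtype=float32), 415)
tin_stray 0.67 [344.8, 188.6] 37.0 (array([ 378.5, -125.6]), 40.3, array([ 376.2, -121.7], dtype=float32), 194)
tin_corner 0.82 [216.7, 240.2] 136.0 (array([515.8, 369.3]), 39.9, array([516.4, 371.8], dtype=float32), 487)
[498.4080369  228.12521827  16.77356299] [-1.31872114  0.26742115  0.70803193]
```

View pics/s3.png

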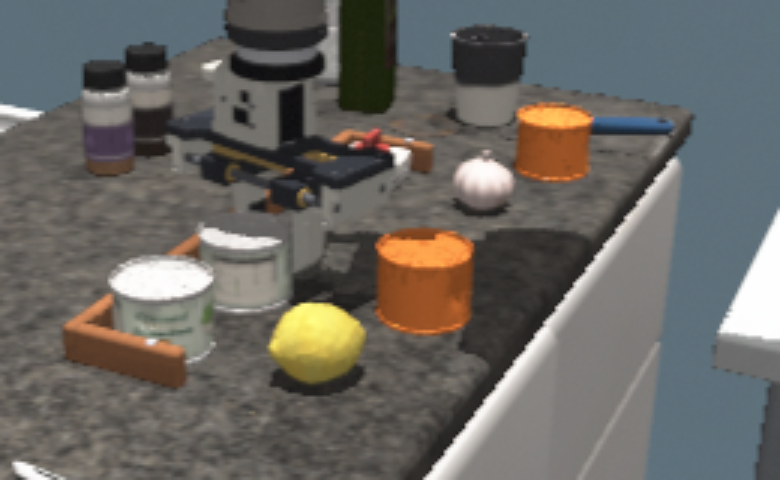

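The scene view shows the stray sitting centred in the finger cradle near crop (245,265), with nothing else disturbed. I'll back off, turn to about 59° and align for the final push.

{"op": "apply_moves", "data": {
  "motion": "0.02 0 0 0;0.02 0 0 0;0 0 0 8.55;0 0 0 8.55;0 0.012 0 0;-0.006 0.012 0 0;0 0 0 0;0 0 0 0"
}}

```text
time: 7.6
tool_pos: [471.1, 206.8, 16.8]
tcp_rot: [-3.141, 0.0, -2.115]
contact_force: [-0.1, -0.2, 0.6]
grip_width: 45.7
finger_force: 0.0
```

```bash
python3 look.py p4; python3 - <<'E'
from h import *
c=bot.capture("scene")
for d in bot.cut_out(c,"tin_stray"): print(d["p"],d["point"],top_circle(pts(c,d["pixels"]),50,60))
E
```

```text
tin_stray 0.85 blue 94.0 (array([ 379.2, -129.8]), 38.2, array([ 380.1, -129.7], dtype=float32), 760)
tin_stray 0.66 blue 254.0 (array([519.7, 367.7]), 37.6, array([519.8, 367.5], dtype=float32), 750)
tin_corner 0.6 blue 254.0 (array([519.8, 367.5]), 37.5, array([519.8, 368.1], dtype=float32), 736)
[471.25663856 206.55282724  16.71475728] [-3.14145666e+00  1.83322316e-04 -2.11595115e+00] [0.46396116 0.5016779  0.6073398 ]
0.86 [346.5, 184.7] (array([ 378.7, -127.4]), 40.7, array([ 375.9, -123.7], dtype=float32), 198)
0.79 [244.2, 223.4] (array([504.8, 287.7]), 59.2, array([505. , 271.9], dtype=float32), 367)
0.7 [301.0, 234.9] (array([366.6, 231.1]), 40.2, array([364.7, 235. ], dtype=float32), 400)
```

{"op": "apply_moves", "data": {
  "motion": "-0.012 0 0 0;-0.01 0 0 0;-0.008 0 0 0;-0.006 0 0 0;-0.006 0 0 0;-0.006 0 0 0;-0.004 0 0 0;0 0 0 0"
}}

```text
time: 8.85
tool_pos: [498.3, 251.4, 16.7]
tcp_rot: [-3.141, 0.001, -2.116]
contact_force: [0.2, -0.5, -0.6]
grip_width: 45.6
finger_force: 0.0
```

{"op": "apply_moves", "data": {
  "motion": "-0.002 0 0 0;-0.002 0 0 0;0 0 0 0"
}}

```text
time: 9.22
tool_pos: [500.2, 254.6, 16.7]
tcp_rot: [-3.142, 0.0, -2.116]
contact_force: [-0.4, -0.4, 0.0]
grip_width: 46.1
finger_force: 0.2
```

{"op": "apply_moves", "data": {
  "motion": "-0.002 0 0 0;-0.002 0 0 0;0 0 0 0"
}}

```text
time: 9.6
tool_pos: [502.2, 258.0, 16.7]
tcp_rot: [3.141, 0.0, -2.116]
contact_force: [-0.7, -1.8, 0.3]
grip_width: 45.9
finger_force: 0.7
```

{"op": "apply_moves", "data": {
  "motion": "-0.001 0 0 0;-0.001 0 0 0;0 0 0 0"
}}

```text
time: 9.98
tool_pos: [502.3, 259.1, 16.6]
tcp_rot: [3.14, -0.002, -2.116]
contact_force: [-4.5, -3.8, 3.0]
grip_width: 45.5
finger_force: 3.1
```

{"op": "apply_moves", "data": {
  "motion": "-0.001 0 0 0;0 0 0 0"
}}

```text
time: 10.22
tool_pos: [502.3, 259.7, 16.6]
tcp_rot: [3.14, -0.003, -2.116]
contact_force: [-5.3, -5.2, 4.5]
grip_width: 46.1
finger_force: 4.1
```

{"op": "apply_moves", "data": {
  "motion": "0.01 0 0 0;0.03 0 0 0;0.03 0 0 0;0 0 -0.05 0;0 0 -0.05 0;0.06 0 -0.01 0;0.06 0 0 0;0 0 0 0"
}}

```text
time: 11.22
tool_pos: [403.3, 95.8, 127.0]
tcp_rot: [-3.141, -0.0, -2.12]
contact_force: [-0.5, 1.0, -0.5]
grip_width: 45.9
finger_force: 0.0
```

```bash
python3 look.py p5
```

```text
tin_stray 0.96 blue 96.0 (array([ 380.4, -129.6]), 37.8, array([ 380.5, -129.6], dtype=float32), 780)
tin_stray 0.89 blue 254.0 (array([523.6, 291.7]), 37.8, array([523.8, 291.4], dtype=float32), 725)
tin_stray 0.72 blue 96.0 (array([367.9, 228.4]), 37.6, array([368.2, 229.2], dtype=float32), 769)
tin_corner 0.68 blue 254.0 (array([519.4, 367.6]), 37.8, array([519.7, 368.4], dtype=float32), 758)
[406.26845554  98.25464448 127.13977676] [-3.13982480e+00  1.73179254e-03 -2.11684218e+00] [ 0.09478221 -0.25543878  0.11277597]
```

View pics/p5.png

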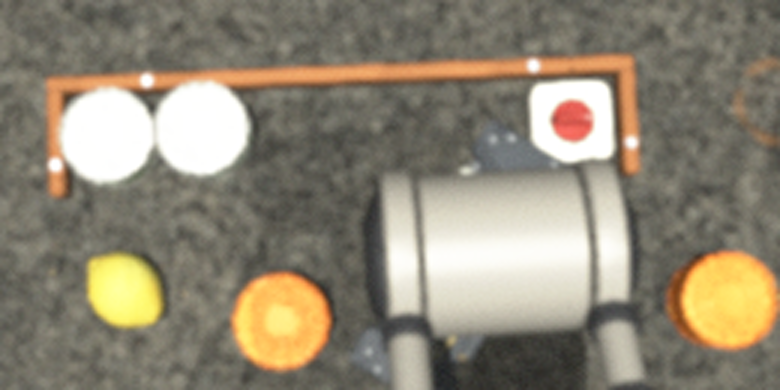

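The stray stands beside the corner tin at crop (203,128) and (107,135). Their centre distance is about 76 mm and the stray is at the wall, which the stalled x motion and the wall force confirm. The arm is clear, so I'll hand in.

```bash
python3 -c "
from plant import bot
print(bot.close_job())"
```

```text
the job is handed in; nothing more can be done
None
```

The job is handed in: the stray tin was pushed, not gripped or lifted, until it stood against the long rail and beside the corner tin (centres about 76 mm apart, limit 80.4). The corner tin, timer and lemon looked unmoved, the garlic was behind the arm in the last picture but nothing came near it, and no verdict was returned.

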